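# Snug the castle nut and index it to the cross hole

### The job

Tighten the castle nut on the upright wheel spindle: turn it clockwise (seen from above) until you feel it come snug on its washer, then keep tightening only as far as the first pair of slots that comes into line with the spindle's cross hole, so that a split pin would pass. Do not overtighten or back the nut off, do not lean on the spindle, leave the things lying around alone, and let go of the nut at the end.

Things in the scene. Their poses are not given: they have to be found in the camera images.
- hole (a point): Middle of the cross hole (5 mm bore) in the fixed upright spindle, a dark steel round 30 mm in diameter that stands out of the nut, ending 6 mm above its teeth and 10.5 mm above this point. x runs along the hole (either way round), z up. A thin black line engraved across the spindle's end face lies parallel to the hole. The spindle does not turn.
- slot_1 (a point): The castle nut: steel hexagon 50 mm across flats, 57.7 across corners, 26 high, topped by six teeth 9 mm high with six slots 7 mm wide between them, one over the middle of each flat. It turns about the spindle. Point: on the axis, 30.5 mm above the nut's underside, 4.5 below the tooth tops. x runs through one slot and the opposite one, square to the flats below them; z up.
- slot_2 (a point): The same point of the nut; x runs through the next pair of slots, 60 degrees on.
- slot_3 (a point): The same point of the nut; x runs through the third pair of slots, 120 degrees on.
- nut_gap (a joint): Gap under the nut in m, too small to read: 0 when snug, 0.00024 per rad loose (thread of 1.5 mm a turn). The nut starts 0.2 to 2.2 rad loose, which cannot be seen. It turns easily (under 0.1 N m) until snug; then the torque jumps to about 0.9 N m and stays so while it is tightened on. Let go, a tight nut springs back 0.03 rad, then stays; it does not visibly sink.
- washer_squeeze (a joint): Squeeze of the washer in m, too small to read: 0 until snug, then 0.00024 per rad tightened on; it does not come back when the nut is backed off. The first slots come into line with the hole 0.25 to 0.9 rad past snug, differently each time; the next, 1.05 rad farther, would be too tight.
- plate: Grey steel plate fixed to the bench, 140 x 160 x 15 mm, origin at the middle of its underside. On it, within 10 mm of its middle, stands a round hub: flange 110 mm wide, then a boss 62 mm wide and a washer 58 mm wide, on which the nut sits, its underside 71 mm above the bench. The washer and boss jut out beyond the nut's flats, so fingertips that grip the nut must stay above its underside.
- bearing_big: Loose ball bearing, 62 mm in diameter, 16 mm high, a bystander; origin under its middle.
- can_grease: Loose small can, 75 mm wide, 78 mm high, a bystander; origin under its middle.
- pliers_red: Loose red-handled pliers, 184 mm long, lying flat, a bystander; origin under the middle.

How it is judged:
On the way:
1. the nut is run down snug on its washer (value of joint washer_squeeze above 5e-06 m and value of joint nut_gap below 2.4e-05 m).
At the end, for the whole second after the job is handed in: The nut is snug (not backed off by more than about 0.1 rad from its tightest point, spring-back apart), tightened past snug to the first pair of slots in line with the cross hole, within 0.08 rad (about 4.5 degrees), and released (angle between the x axis of any of slot_1, slot_2, slot_3 and the x axis of hole, either way round below 0.08 rad and value of joint nut_gap below 2.4e-05 m and value of joint washer_squeeze between 2.4e-05 and 0.00025 m); the robot touches nothing.
It fails at once if the nut is overtightened: more than 1.12 rad past snug (beyond the first slot in line) (value of joint washer_squeeze above 0.000267 m).
It fails at once if the robot leans on the spindle with more than 20 N (contact force between any of the fingers, the arm and spindle above 20 N).
It fails at once if a bystander is moved by more than 20 mm (distance of any of bearing_big, can_grease, pliers_red from where it was at the start of the episode above 0.02 m).
It also fails if it takes over 61 s, if anything falls off the work surface, if the arm or the gripper's body presses on something with over 40 N, if the wrist force passes 120 N, or if a joint passes its speed limit or range.

### The arm

A 6-joint arm with a two-finger parallel gripper is mounted at the origin on a cart in front of the work surface, level with it; the furniture and walls round the work are solid. World frame = base frame: x ahead of the robot, y to its left, z up, the work surface at z = 0. Lengths are in m, angles in rad, forces in N, time in s.
With the tool pointing down it reaches from about 0.275 to 0.85 m from the base axis. Payload 19 kg.
Tool frame: the origin (TCP) lies midway between the tips of the shut fingers; the grasp point (between the pads) lies 19 mm behind it (arm.tcp_to_grasp is the z of the grasp point in the tool frame, in m); z points along the fingers, y is the direction in which the jaws open and shut (so a half turn about z gives the same grasp; the last joint's range is limited). The gripper opens to 85 mm and grips with 20 to 120 N. Pads are 22 mm wide; open, the fingers measure 114 mm over their backs; the gripper's body (76 mm by 85 mm) begins 54 mm behind the grasp point. The pads swing forward as they close: fully open they stand 13 mm farther back than shut.
Start: joints at [-1.261, 0.15, 1.437, -0, 1.554, -0.134], TCP at [0.247, -0.519, 0.231] pointing down, gripper open.
Joint ranges: [-2.8, 2.8], [-0.68, 2.1], [0.12, 2.68], [-1.39, 4.53], [0.16, 2.79], [-2.81, 2.81]. Speed limits (rad/s): [1.89, 1.89, 2.22, 3.01, 3.01, 3.01].

### API

Orientations are given as a rotation vector (axis times angle).
In Python, from cell import arm gives the robot as it stands. The module is installed in compiled form; this text tells all that it offers.
- The arm moves only by the tool jog_arm, never from a script. Its argument "commands" is one flat list of numbers, 7 for each row, row after row: the turn, a rotation vector about the world's x, y, z in degrees, then the shift along the world's x, y, z in cm, then the finger opening in cm, from 0 to 8.54. In form: [rx, ry, rz, dx, dy, dz, gripper, rx, ry, rz, dx, dy, dz, gripper, ...]. A call has 1 to 8 rows; each row is the pose to reach, as a shift and turn from the pose measured when the call began; what a row does not reach only later rows make up. A row lasts 1/8 s, in which the tool goes at most 62.5 mm and 10.7 degrees, less where a joint would pass 70% of its speed; a pose out of reach is approached as far as the arm can. A call with a gripper value outside its range is refused whole. The fingers move at their own pace and stop on an object; "newtons" is the grip in N (left out, the last holds). Time passes only in rows, so rows that repeat a pose let the fingers close. It gives the time, the measured TCP pose, the force and the opening at its end, in the units of the state.
- arm.sense(): the state, without advancing time (a new reading comes with each control period).
- arm.snapshot(name): name is "side" or "top" or "wrist"; returns the picture (384x512x3 uint8, red, green, blue); there is no depth.
- arm.get_calibration(name): a dict with "camera_matrix" (3x3 intrinsics, pixels), "rvec" (rotation vector, rad) and "tvec" (3), from world to camera coordinates, as OpenCV has them. Camera axes: x right, y down, z forward; pixel columns grow to the right and rows downward; lengths in m; the calibration is good to about 2 mm. A picture is of the moment at which its call begins: read the wrist's pose just before it. get_calibration takes no time and is no camera call; for the wrist camera it gives the pose at the moment of the call.
- arm.job_done(): hands the job in, once; it reports no verdict.
The state is a dict: "time": time; "qpos": joint angles; "qd": joint speeds; "joint_torque": joint torques, N m; "position": TCP position; "tool_rot": TCP orientation; "ft_force": force on the tool from outside, world axes, zero at the start; "wrist_torque": the same for the moment, N m; "gripper_width": finger opening in m.
Only numpy, scipy, OpenCV 4.12 (cv2) and the standard library are available. Lean on these libraries where they do the work, as an engineer would, in place of code of your own. Each camera call takes 0.05 s, during which the arm holds its last target.

## Working session

There is one attempt and no reset: what is moved stays moved. The work goes in short steps, Python scripts to look and compute and a tool call to move; the robot and the scene stay as the last step left them, time stands still between calls to the robot, and variables do not carry over. Pictures are saved under pics/ and viewed, and the job is handed in when it is done.

Besides the shell and the picture viewer there is one more tool, called after ">>>" as name(argument=value, ...) on one line, values as JSON. jog_arm: Moves the arm, as the interface text tells. Its arguments: {"type":"object","properties":{"commands":{"type":"array"},"newtons":{"type":"number"}},"required":["commands"]}

```bash
mkdir -p pics; python3 - <<'E'
from cell import arm
import cv2
s=arm.sense();print(s)
for n in("side","top","wrist"):
    c=arm.get_calibration(n);im=arm.snapshot(n)
    cv2.imwrite(f"pics/a_{n}.png",im[:,:,::-1]);print(n,c)
E
```

```text
{'time': 0.0, 'qpos': array([-1.26099946e+00,  1.50954087e-01,  1.43801205e+00,  9.61836801e-06,
        1.55382143e+00, -1.33948245e-01]), 'qd': array([ 0.00107021, -0.00037608, -0.00073187, -0.00049224,  0.00075529,
        0.0001577 ]), 'joint_torque': array([-5.01827031e-03, -7.13058758e+01, -5.70864844e+01, -7.95130800e-04,
        8.85558111e-03,  1.12843616e-04]), 'position': array([ 0.246797  , -0.51906634,  0.2307031 ]), 'tool_rot': array([-3.06342119e+00, -6.91066019e-01,  1.49713637e-04]), 'ft_force': array([-1.0734709 ,  0.39601005,  0.45392505]), 'wrist_torque': array([ 0.03200841, -0.03226281,  0.03153945]), 'gripper_width': 0.08532173217642632}
side {'camera_matrix': array([[364.51642067,   0.        , 253.41651888],
       [  0.        , 364.51642067, 193.00401108],
       [  0.        ,   0.        ,   1.        ]]), 'rvec': array([ 0.0883643 , -2.61968216,  1.62501795]), 'tvec': array([0.65539383, 0.04930375, 1.08440661])}
top {'camera_matrix': array([[424.31911839,   0.        , 258.59768393],
       [  0.        , 424.31911839, 194.33448164],
       [  0.        ,   0.        ,   1.        ]]), 'rvec': array([ 2.11257689, -2.10044641,  0.2305562 ]), 'tvec': array([0.05909013, 0.66051131, 1.05077607])}
wrist {'camera_matrix': array([[270.5805229 ,   0.        , 253.53714942],
       [  0.        , 270.5805229 , 190.98775258],
       [  0.        ,   0.        ,   1.        ]]), 'rvec': array([-2.41443717,  1.52569845,  0.2503506 ]), 'tvec': array([-0.57451188, -0.04073235,  0.37991652])}
```

View pics/a_top.png

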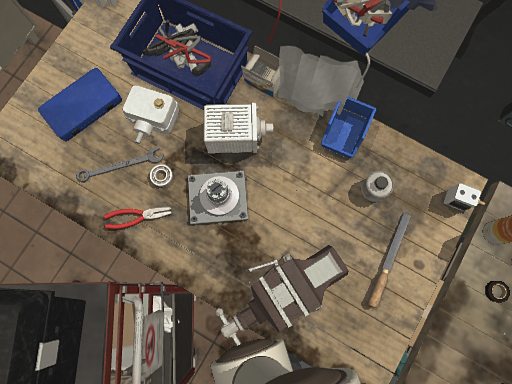

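View pics/a_side.png

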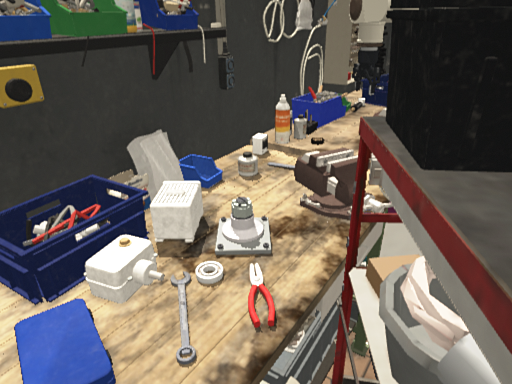

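View pics/a_wrist.png

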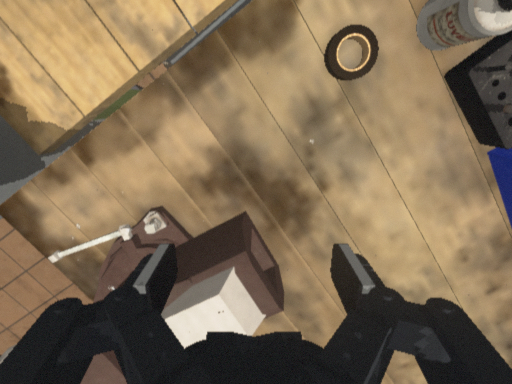

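```bash
cat > h.py <<'E'
import cv2,numpy as np
from cell import arm
def ray(c,uv):
    R=cv2.Rodrigues(c["rvec"])[0];C=-R.T@c["tvec"]
    d=R.T@np.linalg.solve(c["camera_matrix"],[uv[0],uv[1],1.]);return C,d
def onz(c,uv,z):
    C,d=ray(c,uv);return C+d*(z-C[2])/d[2]
def proj(c,P):
    return cv2.projectPoints(np.array(P,float).reshape(-1,3),c["rvec"],c["tvec"],c["camera_matrix"],None)[0][:,0]
def crop(im,u,v,w,h,k,fn):
    cv2.imwrite(fn,cv2.resize(im[v:v+h,u:u+w,::-1],None,fx=k,fy=k,interpolation=cv2.INTER_CUBIC))
E
python3 - <<'E'
from h import *
ims={n:cv2.imread(f"pics/a_{n}.png")[:,:,::-1] for n in("top","side")}
crop(ims["top"],180,160,80,60,10,"pics/ct.png")
crop(ims["side"],205,185,80,60,10,"pics/cs.png")
t=arm.get_calibration("top")
for uv,z in [((218,190),.106),((160,175),.016),((378,185),.078),((137,217),.01),((232,128),.1),((300,290),.1),((217,197),.015)]: print(uv,onz(t,uv,z).round(3))
E
```

```text
(218, 190) [0.663 0.167 0.106]
(160, 175) [0.727 0.34  0.016]
(378, 185) [ 0.686 -0.253  0.078]
(137, 217) [0.608 0.399 0.01 ]
(232, 128) [0.835 0.135 0.1  ]
(300, 290) [ 0.414 -0.04   0.1  ]
(217, 197) [0.665 0.179 0.015]
```

View pics/ct.png

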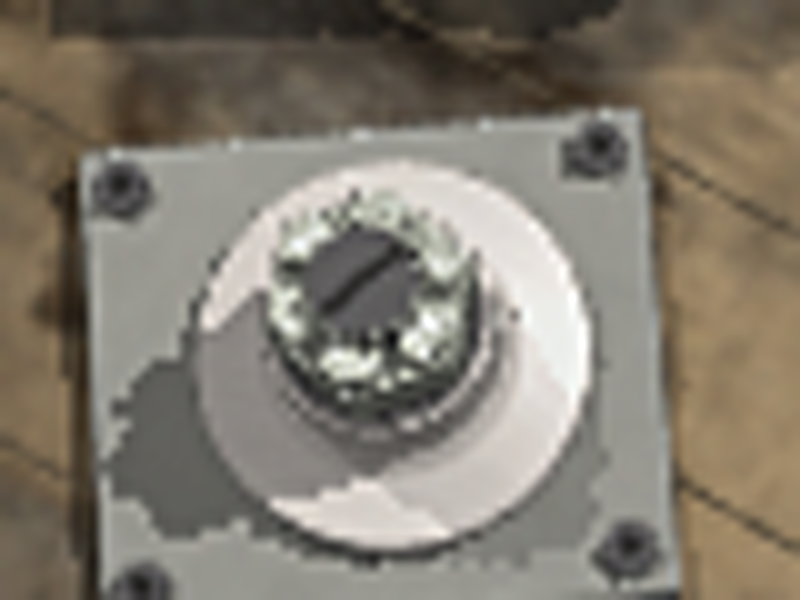

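View pics/cs.png

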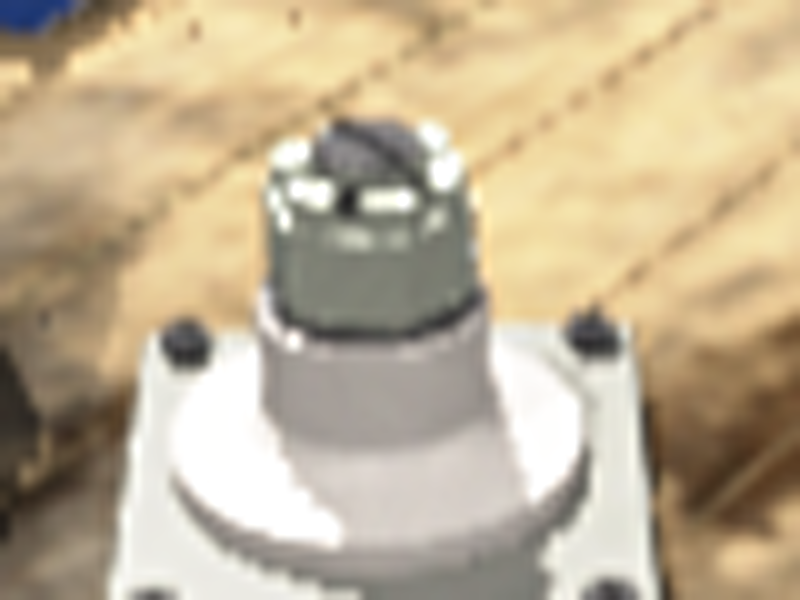

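```bash
python3 - <<'E'
from h import *
s=arm.sense();R=cv2.Rodrigues(s["tool_rot"])[0];w=arm.get_calibration("wrist")
Rc=cv2.Rodrigues(w["rvec"])[0];C=-Rc.T@w["tvec"]
print("tool axes\n",R.round(3));print("cam in tool",R.T@(C-s["position"]),"\ncam axes in tool\n",(R.T@Rc.T).round(3), arm.tcp_to_grasp)
t=arm.get_calibration("top");sd=arm.get_calibration("side")
g=lambda u,v:(180+u/10-.45,160+v/10-.45); gs=lambda u,v:(205+u/10-.45,185+v/10-.45)
def ang(a,b): d=b-a; return np.degrees(np.arctan2(d[1],d[0]))
print(ang(onz(t,g(325,310),.112),onz(t,g(395,250),.112)), ang(onz(sd,gs(340,125),.112),onz(sd,gs(420,185),.112)))
print("ctr",onz(t,g(362,280),.112),onz(sd,gs(371,150),.112))
# slot seen from side
print(onz(sd,gs(345,203),.1015))
# triangulate motor top corners: top image height
E
```

```text
tool axes
 [[ 0.903  0.429 -0.   ]
 [ 0.429 -0.903  0.001]
 [ 0.    -0.001 -1.   ]]
cam in tool [ 0.08276095 -0.00040833 -0.14225441] 
cam axes in tool
 [[-0.    -0.948 -0.32 ]
 [ 1.    -0.     0.001]
 [-0.001 -0.32   0.948]] -0.0187
-47.731802842554295 126.64392342650002
ctr [0.66848696 0.17263093 0.112     ] [0.67118869 0.18035583 0.112     ]
[0.67716845 0.18954538 0.1015    ]
```

>>> jog_arm(commands=[0, 0, 10.5, 2.6, 4.3, 0.5, 8.5, 0, 0, 21, 5.2, 8.6, 1, 8.5, 0, 0, 31.5, 7.8, 12.9, 1.5, 8.5, 0, 0, 42, 10.4, 17.2, 2, 8.5, 0, 0, 52.5, 13, 21.5, 2, 8.5, 0, 0, 63, 15.6, 25.8, 2, 8.5, 0, 0, 73.5, 18.2, 30.1, 2, 8.5, 0, 0, 84, 20.8, 34.4, 2, 8.5], newtons=60)

```text
time: 1.15
position: [0.4554, -0.1736, 0.2508]
tool_rot: [-1.807, -2.569, 0.001]
ft_force: [0.4, -0.3, 0.2]
gripper_width: 0.085
```

>>> jog_arm(commands=[0, 0, 10.5, 2.7, 4.4, 0, 8.5, 0, 0, 21, 5.4, 8.8, 0, 8.5, 0, 0, 31.5, 8.1, 13.2, 0, 8.5, 0, 0, 42, 10.8, 17.6, 0, 8.5, 0, 0, 52.5, 13.5, 22, 0, 8.5, 0, 0, 63, 16.2, 26.4, 0, 8.5, 0, 0, 73.5, 18.9, 30.8, 0, 8.5, 0, 0, 84, 21.3, 34.9, 0, 8.5])

```text
time: 2.15
position: [0.669, 0.1771, 0.2503]
tool_rot: [0.386, -3.117, 0.001]
ft_force: [-0.7, -1.1, 0.5]
gripper_width: 0.0851
```

```bash
python3 - <<'E'
from h import *
import pickle
w=arm.get_calibration("wrist");s=arm.sense();im=arm.snapshot("wrist")
pickle.dump((w,s,im),open("w1.pkl","wb"));cv2.imwrite("pics/w1.png",im[:,:,::-1])
print(s["qpos"].round(3),s["position"],s["qd"].round(3))
p=proj(w,[[.669,.175,.112]])[0];print(p)
u,v=int(p[0])-65,int(p[1])-50;print(u,v);crop(im,u,v,130,100,6,"pics/w1c.png")
E
```

```text
[ 1.480e-01  3.960e-01  1.091e+00 -1.000e-03  1.655e+00 -1.669e+00] [0.66897445 0.17711497 0.25033399] [ 4.440e-01  5.740e-01 -7.700e-01 -1.000e-03  1.920e-01 -1.011e+00]
[251.5574595 179.3238405]
186 129
```

View pics/w1c.png

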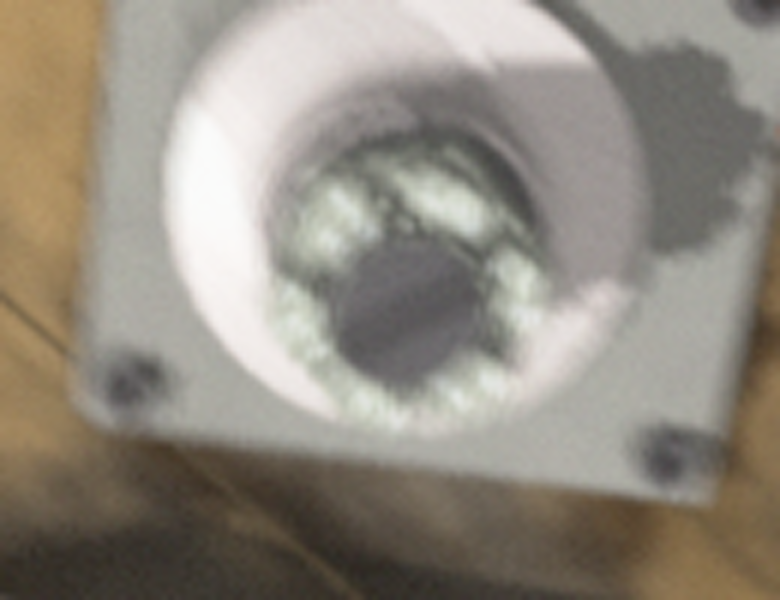

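View pics/w1.png

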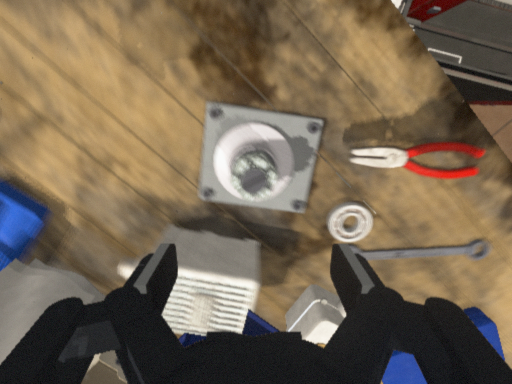

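>>> jog_arm(commands=[0, 0, 0, 0, 0, -5, 8.5, 0, 0, 0, 0, 0, -9, 8.5, 0, 0, 0, 0, 0, -9, 8.5, 0, 0, 0, 0, 0, -9, 8.5])

```text
time: 2.7
position: [0.6709, 0.1814, 0.1612]
tool_rot: [-0.405, 3.114, 0.001]
ft_force: [-0.2, -0.3, 1.5]
gripper_width: 0.0847
```

```bash
python3 - <<'E'
from h import *
import pickle
w=arm.get_calibration("wrist");s=arm.sense();im=arm.snapshot("wrist")
pickle.dump((w,s,im),open("w2.pkl","wb"))
print(s["time"],s["qpos"].round(3),s["position"],s["qd"].round(3))
p=proj(w,[[.669,.175,.112]])[0];print(p)
u,v=int(p[0])-65,int(p[1])-50;print(u,v);crop(im,u,v,130,100,6,"pics/w2c.png")
E
```

```text
2.7 [ 1.530e-01  4.280e-01  1.225e+00  1.000e-03  1.487e+00 -1.677e+00] [0.6709371  0.18139506 0.16124922] [ 0.001 -0.014 -0.012 -0.002 -0.003  0.001]
[245.66895628 208.0603263 ]
180 158
```

View pics/w2c.png

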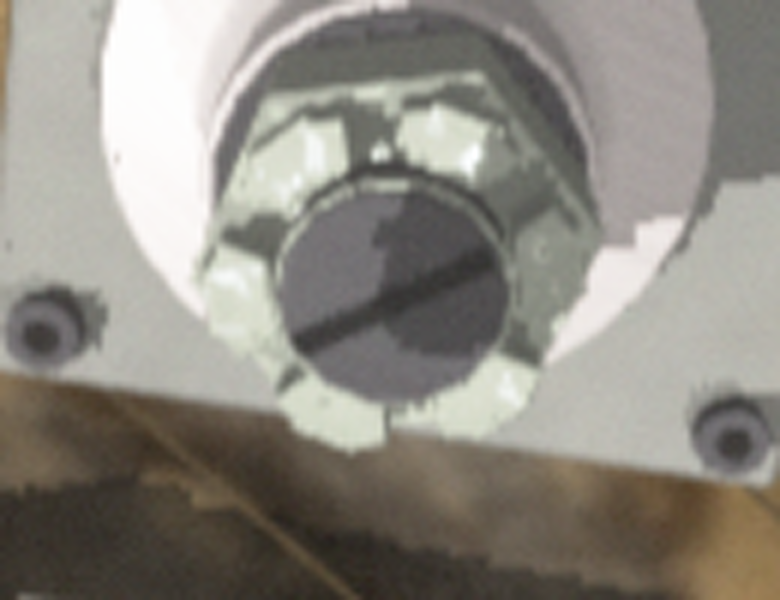

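```bash
cat > fit.py <<'E'
from h import *
import pickle
from scipy.optimize import least_squares
w,s,im=pickle.load(open("w2.pkl","rb"))
px=lambda u,v:np.array([180+(u+.5)/6-.5,158+(v+.5)/6-.5])
ctr=onz(w,px(394,289),.112);a=onz(w,px(300,343),.112);b=onz(w,px(492,262),.112)
print("centre",ctr,"line deg",np.degrees(np.arctan2(*(b-a)[1::-1])))
P=[onz(w,px(*q),.097) for q in((262,97),(487,75),(597,228),(205,275))]
for p in P: d=p-ctr;print("corner r,ang",np.hypot(d[0],d[1]).round(4),np.degrees(np.arctan2(d[1],d[0])).round(1))
R=cv2.Rodrigues(s["tool_rot"])[0];print("tool x,y yaw",np.degrees(np.arctan2(R[1,0],R[0,0])),np.degrees(np.arctan2(R[1,1],R[0,1])))
def overlay(w,im,c,ny,hy,fn,u0,v0,wd=130,ht=100,k=6):
    big=cv2.resize(im[v0:v0+ht,u0:u0+wd,::-1],None,fx=k,fy=k,interpolation=cv2.INTER_CUBIC)
    def L(pts,col):
        q=proj(w,pts);q=((q-[u0,v0]+.5)*k-.5)
        cv2.polylines(big,[np.round(q).astype(int)],False,col,1,cv2.LINE_AA)
    pol=lambda r,d,z:[c[0]+r*np.cos(np.radians(d)),c[1]+r*np.sin(np.radians(d)),z]
    L([pol(.02885,ny+30+60*i,.097) for i in range(7)],(0,0,255))
    L([pol(.015,i*10,.112) for i in range(37)],(0,255,0))
    L([pol(.015,hy,.112),pol(.015,hy+180,.112)],(255,0,0))
    for i in range(6):
        e=np.radians(ny+60*i);n=np.array([-np.sin(e),np.cos(e)])*.0035
        for sg in(1,-1):
            L([[c[0]+sg*n[0]+r*np.cos(e),c[1]+sg*n[1]+r*np.sin(e),.106] for r in(.016,.025)],(0,200,255))
    cv2.imwrite(fn,big)
E
python3 - <<'E'
from fit import *
E
```

```text
centre [0.66724173 0.1742231  0.112     ] line deg 129.22157162772203
corner r,ang 0.0275 -125.4
corner r,ang 0.0269 168.4
corner r,ang 0.0272 110.8
corner r,ang 0.0266 -66.5
tool x,y yaw -165.1697591434134 104.83028315953418
```

```bash
python3 - <<'E'
from fit import *
overlay(w,im,ctr,21.8,129.2,"pics/o1.png",180,158)
E
```

```text
centre [0.66724173 0.1742231  0.112     ] line deg 129.22157162772203
corner r,ang 0.0275 -125.4
corner r,ang 0.0269 168.4
corner r,ang 0.0272 110.8
corner r,ang 0.0266 -66.5
tool x,y yaw -165.1697591434134 104.83028315953418
```

View pics/o1.png

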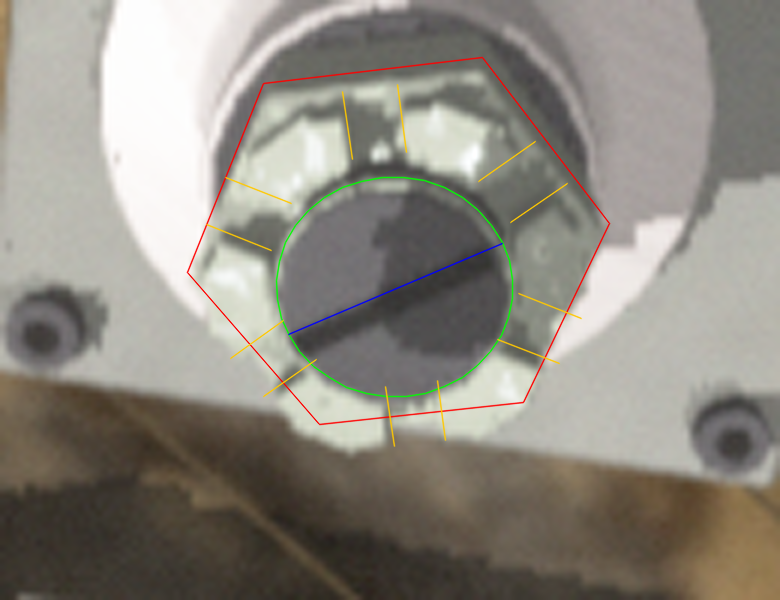

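>>> jog_arm(commands=[0, 0, -10, -0.15, -0.4, 0, 8.5, 0, 0, -20, -0.3, -0.74, 0, 8.5, 0, 0, -23, -0.3, -0.74, 0, 8.5, 0, 0, -23, -0.3, -0.74, 0, 8.5])

```text
time: 3.25
position: [0.6687, 0.174, 0.1637]
tool_rot: [0.223, 3.129, 0.001]
ft_force: [0.4, -0.5, 0.1]
gripper_width: 0.0851
```

```bash
python3 - <<'E'
from fit import *
w=arm.get_calibration("wrist");s=arm.sense();im=arm.snapshot("wrist")
pickle.dump((w,s,im),open("w3.pkl","wb"))
print(s["time"],s["position"],s["qd"].round(3),s["wrist_torque"])
p=proj(w,[[.668,.174,.112]])[0];u,v=int(p[0])-65,int(p[1])-50;print(u,v)
overlay(w,im,[.668,.174],21.8,129.2,"pics/o3.png",u,v)
E
```

```text
centre [0.66724173 0.1742231  0.112     ] line deg 129.22157162772203
corner r,ang 0.0275 -125.4
corner r,ang 0.0269 168.4
corner r,ang 0.0272 110.8
corner r,ang 0.0266 -66.5
tool x,y yaw -165.1697591434134 104.83028315953418
3.25 [0.66871601 0.17399409 0.16369615] [ 0.002  0.006  0.008 -0.002 -0.002 -0.035] [-0.0737042   0.04989145 -0.02833756]
187 160
```

View pics/o3.png

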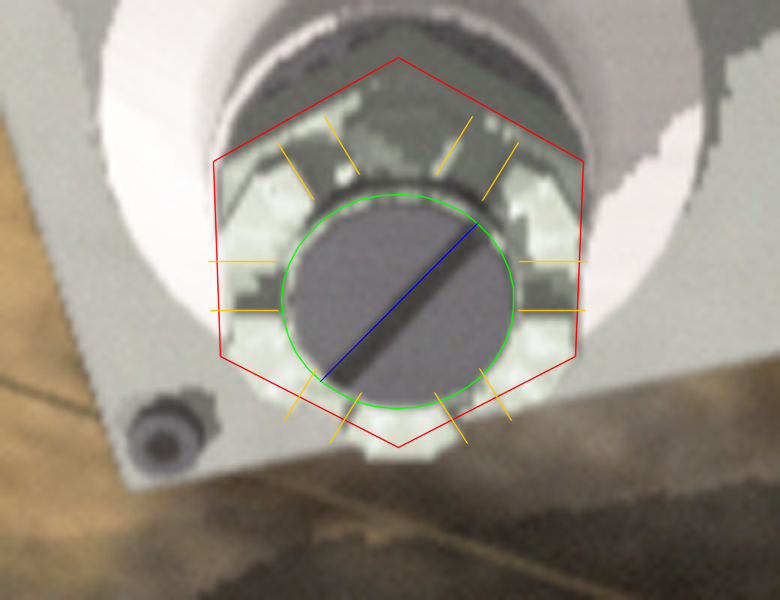

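```bash
cat > line.py <<'E'
from h import *
def holeline(w,im,c=(.6687,.174),z=.112,r=.012):
    g=np.linspace(-r,r,121);X,Y=np.meshgrid(g,g)
    P=np.stack([c[0]+X.ravel(),c[1]+Y.ravel(),np.full(X.size,z)],1)
    q=proj(w,P).astype(np.float32)
    G=cv2.GaussianBlur(cv2.cvtColor(im,cv2.COLOR_RGB2GRAY),(0,0),.6)
    v=cv2.remap(G,q[:,0].reshape(X.shape),q[:,1].reshape(X.shape),cv2.INTER_CUBIC).astype(float)
    m=X**2+Y**2<r*r
    # Radon-like: best (angle, offset)
    best=[]
    for a in np.arange(0,180,.25):
        n=-X*np.sin(np.radians(a))+Y*np.cos(np.radians(a))
        for o in np.arange(-.003,.00301,.0003):
            b=m&(abs(n-o)<.0006);f=m&(abs(n-o)>.0018)&(abs(n-o)<.004)
            best.append((v[b].mean()-v[f].mean(),a,o))
    return min(best)
E
python3 - <<'E'
from line import *
import pickle
for f in("w2.pkl","w3.pkl"):
    w,s,im=pickle.load(open(f,"rb"));print(holeline(w,im))
E
```

```text
(np.float64(-30.284808253304632), np.float64(131.25), np.float64(-0.0006000000000000007))
(np.float64(-42.50181354704901), np.float64(131.25), np.float64(-0.0006000000000000007))
```

>>> jog_arm(commands=[0, 0, 0, 0, 0, -4, 8.5, 0, 0, 0, 0, 0, -8, 8.5, 0, 0, 0, 0, 0, -8.8, 8.5, 0, 0, 0, 0, 0, -8.8, 8.5])

```text
time: 3.8
position: [0.6691, 0.1741, 0.0764]
tool_rot: [0.22, 3.129, 0.002]
ft_force: [0.3, -0.4, -0.3]
gripper_width: 0.0848
```

>>> jog_arm(commands=[0, 0, 0, 0, 0, 0, 4.5, 0, 0, 0, 0, 0, 0, 4.5, 0, 0, 0, 0, 0, 0, 4.5, 0, 0, 0, 0, 0, 0, 4.5, 0, 0, 0, 0, 0, 0, 4.5, 0, 0, 0, 0, 0, 0, 4.5], newtons=50)

```text
time: 4.55
position: [0.6697, 0.174, 0.0783]
tool_rot: [0.22, 3.126, 0.002]
ft_force: [-1.1, -1.5, 8.9]
gripper_width: 0.0487
```

```bash
cat > st.py <<'E'
from h import *
s=arm.sense();R=cv2.Rodrigues(s["tool_rot"])[0]
print(s["time"],"w",s["gripper_width"],"pos",s["position"].round(4),"yaw_y",np.degrees(np.arctan2(R[1,1],R[0,1])).round(2),"tilt",R[:2,2].round(4),"T",s["wrist_torque"].round(3),"F",s["ft_force"].round(1),"q6",s["qpos"][5].round(3),s["joint_torque"][5].round(3))
E
python3 st.py
```

```text
4.55 w 0.04866990831188835 pos [0.6697 0.174  0.0783] yaw_y 81.94 tilt [0.0075 0.0008] T [-0.235  0.3    0.004] F [-1.1 -1.5  8.9] q6 -1.287 -0.02
```

>>> jog_arm(commands=[0, 0, -5, 0, 0, 0, 4.5, 0, 0, -10, 0, 0, 0, 4.5])

```text
time: 4.8
position: [0.6696, 0.1739, 0.0785]
tool_rot: [0.496, 3.095, 0.001]
ft_force: [-0.5, -2.0, -2.4]
gripper_width: 0.0489
```

```bash
python3 st.py
```

```text
4.8 w 0.04889544042542698 pos [0.6696 0.1739 0.0785] yaw_y 71.78 tilt [ 0.0075 -0.0008] T [-0.254  0.181  0.1  ] F [-0.5 -2.  -2.4] q6 -1.109 -2.281
```

>>> jog_arm(commands=[0, 0, -4, 0, 0, 0, 4.5, 0, 0, -8, 0, 0, 0, 4.5])

```text
time: 5.05
position: [0.6696, 0.1738, 0.0785]
tool_rot: [0.714, 3.052, -0.001]
ft_force: [0.4, -0.9, -4.8]
gripper_width: 0.0491
```

```bash
python3 st.py
```

```text
5.05 w 0.04906244966317976 pos [0.6696 0.1738 0.0785] yaw_y 63.66 tilt [ 0.0071 -0.002 ] T [-0.144 -0.064  0.124] F [ 0.4 -0.9 -4.8] q6 -0.966 -1.715
```

>>> jog_arm(commands=[0, 0, -4, 0, 0, 0, 4.5, 0, 0, -8, 0, 0, 0, 4.5])

```text
time: 5.3
position: [0.6695, 0.1737, 0.0785]
tool_rot: [0.929, 2.994, -0.002]
ft_force: [1.4, -1.2, -4.5]
gripper_width: 0.0485
```

```bash
python3 st.py
```

```text
5.3 w 0.04850329441884655 pos [0.6695 0.1737 0.0785] yaw_y 55.53 tilt [ 0.0065 -0.0033] T [-0.165 -0.111  0.078] F [ 1.4 -1.2 -4.5] q6 -0.824 -1.731
```

>>> jog_arm(commands=[0, 0, -4, 0, 0, 0, 4.5, 0, 0, -8, 0, 0, 0, 4.5])

```text
time: 5.55
position: [0.6694, 0.1737, 0.0785]
tool_rot: [1.139, 2.921, -0.003]
ft_force: [1.0, -1.0, -5.5]
gripper_width: 0.049
```

```bash
python3 st.py
```

```text
5.55 w 0.04904405427753119 pos [0.6694 0.1737 0.0785] yaw_y 47.4 tilt [ 0.0058 -0.0042] T [-0.185 -0.079  0.061] F [ 1.  -1.  -5.5] q6 -0.681 -1.731
```

>>> jog_arm(commands=[0, 0, -4, 0, 0, 0, 4.5, 0, 0, -8, 0, 0, 0, 4.5])

```text
time: 5.8
position: [0.6694, 0.1735, 0.0785]
tool_rot: [1.343, 2.833, -0.004]
ft_force: [1.0, 0.1, -5.4]
gripper_width: 0.0486
```

```bash
python3 st.py
```

```text
5.8 w 0.0486467262826365 pos [0.6694 0.1735 0.0785] yaw_y 39.28 tilt [ 0.0049 -0.0052] T [-0.131 -0.095  0.099] F [ 1.   0.1 -5.4] q6 -0.539 -1.73
```

>>> jog_arm(commands=[0, 0, -4, 0, 0, 0, 4.5, 0, 0, -8, 0, 0, 0, 4.5])

```text
time: 6.05
position: [0.6693, 0.1735, 0.0786]
tool_rot: [1.539, 2.731, -0.005]
ft_force: [0.3, -0.4, -5.3]
gripper_width: 0.0488
```

```bash
python3 st.py
```

```text
6.05 w 0.048800126921288385 pos [0.6693 0.1735 0.0786] yaw_y 31.19 tilt [ 0.0039 -0.0061] T [-0.157 -0.074  0.951] F [ 0.3 -0.4 -5.3] q6 -0.397 -0.898
```

>>> jog_arm(commands=[0, 0, -4, 0, 0, 0, 4.5, 0, 0, -8, 0, 0, 0, 4.5, 0, 0, -12, 0, 0, 0, 4.5, 0, 0, -16, 0, 0, 0, 4.5, 0, 0, -16, 0, 0, 0, 4.5])

```text
time: 6.68
position: [0.6691, 0.1734, 0.0785]
tool_rot: [1.904, 2.492, -0.007]
ft_force: [-0.1, -1.8, -4.8]
gripper_width: 0.0485
```

```bash
python3 st.py; python3 - <<'E'
from line import *
import pickle
w=arm.get_calibration("wrist");s=arm.sense();im=arm.snapshot("wrist")
pickle.dump((w,s,im),open("w4.pkl","wb"))
print(holeline(w,im))
p=proj(w,[[.6687,.174,.106]])[0];u,v=int(p[0])-65,int(p[1])-50;print(u,v)
u,v=max(u,0),max(v,0)
crop(im,u,v,130,100,6,"pics/w4.png")
E
```

```text
6.675 w 0.04850598482968418 pos [0.6691 0.1734 0.0785] yaw_y 15.24 tilt [ 0.0017 -0.0073] T [-0.139  0.184  0.718] F [-0.1 -1.8 -4.8] q6 -0.118 2.043
(np.float64(-27.50476561492647), np.float64(131.5), np.float64(-0.0009000000000000006))
187 223
```

View pics/w4.png

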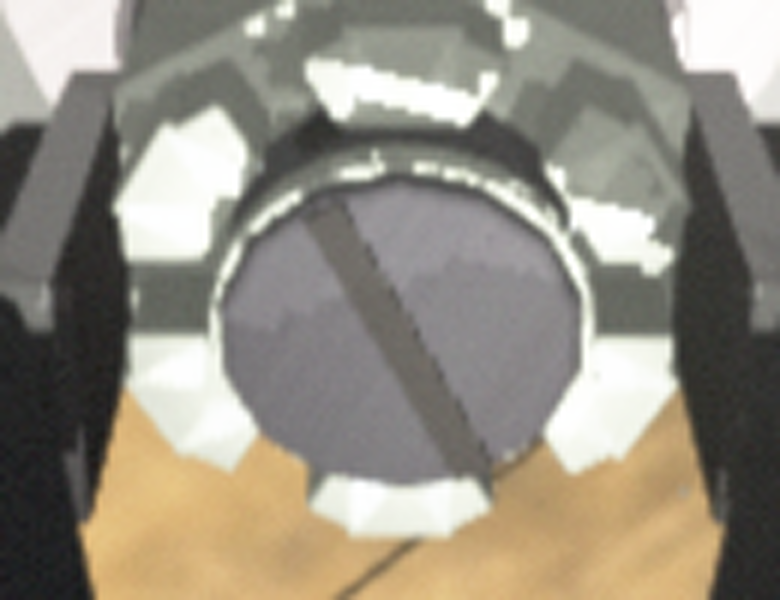

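>>> jog_arm(commands=[0, 0, -2.6, 0, 0, 0, 4.5, 0, 0, -5, 0, 0, 0, 4.5, 0, 0, -5, 0, 0, 0, 4.5])

```text
time: 7.1
position: [0.6691, 0.1734, 0.0785]
tool_rot: [2.008, 2.409, -0.008]
ft_force: [-1.5, -0.2, -5.0]
gripper_width: 0.0493
```

```bash
python3 st.py
```

```text
7.1 w 0.04925404693781894 pos [0.6691 0.1734 0.0785] yaw_y 10.4 tilt [ 0.0009 -0.0074] T [-0.156  0.113  0.779] F [-1.5 -0.2 -5. ] q6 -0.034 1.552
```

Good. Release, rise straight up, look.

>>> jog_arm(commands=[0, 0, 0, 0, 0, 0, 8.5, 0, 0, 0, 0, 0, 0, 8.5, 0, 0, 0, 0, 0, 0, 8.5, 0, 0, 0, 0, 0, 0, 8.5, 0, 0, 0, 0, 0, 0, 8.5, 0, 0, 0, 0, 0, 4, 8.5, 0, 0, 0, 0, 0, 8.3, 8.5, 0, 0, 0, 0, 0, 8.3, 8.5])

```text
time: 8.1
position: [0.6704, 0.1737, 0.1656]
tool_rot: [2.005, 2.406, -0.001]
ft_force: [-0.3, -0.5, 0.3]
gripper_width: 0.0851
```

```bash
python3 st.py; python3 - <<'E'
from fit import *
from line import holeline
w=arm.get_calibration("wrist");s=arm.sense();im=arm.snapshot("wrist")
pickle.dump((w,s,im),open("w5.pkl","wb"))
print(s["qd"].round(3),holeline(w,im))
p=proj(w,[[.669,.174,.106]])[0];u,v=int(p[0])-65,int(p[1])-50;print(u,v)
overlay(w,im,[.669,.1735],11.4,131.4,"pics/o5.png",u,v)
crop(im,u,v,130,100,6,"pics/w5.png")
E
```

```text
8.1 w 0.0850770665362664 pos [0.6704 0.1737 0.1656] yaw_y 10.4 tilt [ 0.0068 -0.0065] T [ 0.027  0.013 -0.003] F [-0.3 -0.5  0.3] q6 -0.035 -0.006
centre [0.66724173 0.1742231  0.112     ] line deg 129.22157162772203
corner r,ang 0.0275 -125.4
corner r,ang 0.0269 168.4
corner r,ang 0.0272 110.8
corner r,ang 0.0266 -66.5
tool x,y yaw -165.1697591434134 104.83028315953418
[-0.001  0.036  0.064  0.001 -0.037  0.001] (np.float64(-33.49579706703568), np.float64(131.5), np.float64(-0.0006000000000000007))
186 156
```

View pics/o5.png

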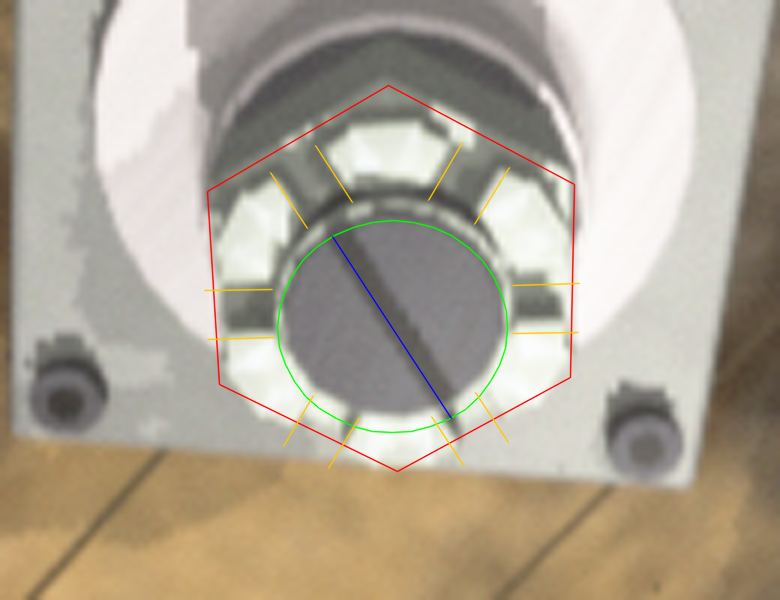

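View pics/w5.png

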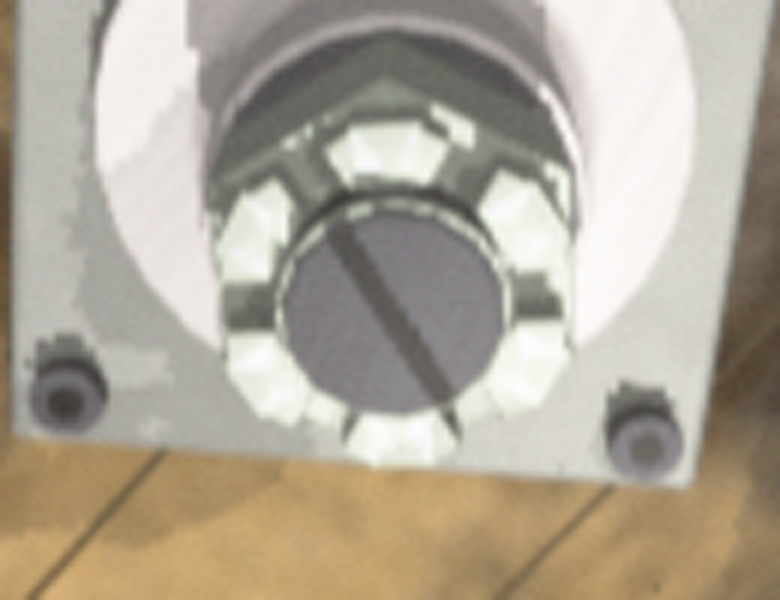

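```bash
python3 - <<'E'
from fit import *
w,s,im=pickle.load(open("w5.pkl","rb"))
px=lambda u,v:np.array([186+(u+.5)/6-.5,156+(v+.5)/6-.5])
a=onz(w,px(248,307),.106);b=onz(w,px(538,297),.106);d=a-b
print(a,b,np.degrees(np.arctan2(d[1],d[0])))
a=onz(w,px(308,185),.106);b=onz(w,px(452,425),.106);print(np.degrees(np.arctan2(*(b-a)[1::-1])))
print(holeline(w,im,c=(.6693,.1738)) if 'holeline' in globals() else '')
im=arm.snapshot("top");crop(im,80,130,320,130,2.5,"pics/end_top.png");print(arm.sense()["ft_force"])
E
```

```text
centre [0.66724173 0.1742231  0.112     ] line deg 129.22157162772203
corner r,ang 0.0275 -125.4
corner r,ang 0.0269 168.4
corner r,ang 0.0272 110.8
corner r,ang 0.0266 -66.5
tool x,y yaw -165.1697591434134 104.83028315953418
[0.64988212 0.17064279 0.106     ] [0.68778963 0.17896318 0.106     ] -167.6203629032572
-50.83245341917099

[-0.73226291 -0.29682182 -0.24038345]
```

View pics/end_top.png

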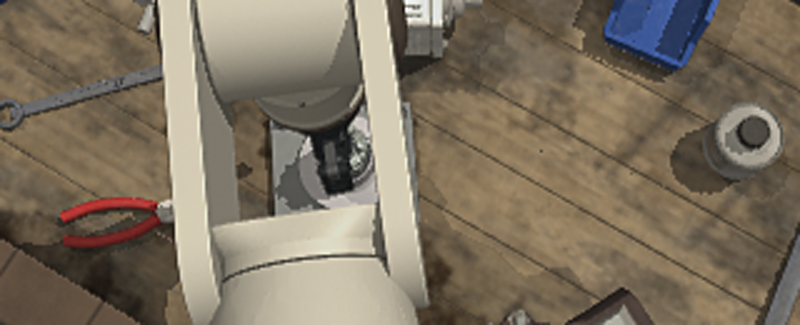

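Measured from the images, the nut is at 12.4° and the hole at 11.5° (modulo 60°), about 0.016 rad apart. The gripper is clear and free of contact, so I'm handing in.

```bash
python3 -c "
from cell import arm
print(arm.job_done(),arm.sense()['time'])"
```

```text
the job is handed in; nothing more can be done
the job is handed in; nothing more can be done
```

The nut is tightened to the first slot pair that lines up with the cross hole, and I have let go of it. The job is handed in; no verdict was reported.

- **Snug:** I gripped the nut across two flats with 50 N and turned it clockwise in steps of 8 to 10°. The torque about the spindle stayed around 0.1 N m, then jumped to 0.95 N m between tool yaw 39° and 31°, so the nut came snug in that range.
- **Tightening:** I turned on to tool yaw 10.4°, about 0.36 to 0.50 rad past snug. That allowed for the spring-back, and I never turned the nut back.
- **Final alignment:** After release, the wrist picture put one slot pair at 12.4° and the engraved line at 131.5°, which is 11.5° modulo 60°. The misalignment is about 1° (0.016 rad), against the 4.6° allowed. Tool yaw plus spring-back, about 12.1°, agrees.
- **Clearance:** The gripper was open about 60 mm above the nut, with about 1 N or less on the wrist. The can and pliers look unmoved in the top picture. The arm hid the bearing there, but it never went near it.
- **Small disagreements:** My first reading of the engraved line by eye gave 129.2°, and the automatic line fit gave 131.25 to 131.5° in four pictures, so I used the fit. The fingers briefly felt 9 N upward as they closed on the nut.

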